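# Lock the loaf stop into the slicing board

## Robot

A 6-joint arm with a two-finger parallel gripper is mounted at the origin on the work surface. World frame = base frame: x ahead of the robot, y to its left, z up, the work surface at z = 0. Lengths are in mm, angles in rad, forces in N, time in s.
With the tool pointing down it reaches from about 350 to 875 mm from the base axis. Payload 4.2 kg.
Tool frame: the origin (TCP) lies between the finger pads; the fingertips stand 25 mm ahead of it and the grasp point (between the pads) lies 6 mm ahead of it; z points along the fingers, y is the line along which they close (so a half turn about z gives the same grasp; the last joint's range is limited). The gripper opens to 85 mm and grips with 20 to 120 N. Pads are 22 mm wide; open, the fingers measure 114 mm over their backs; the gripper's body (76 mm by 85 mm) begins 54 mm behind the grasp point. The pads swing forward as they close: fully open they stand 13 mm farther back than shut.
Start: joints at [-0.971, 0.385, 0.008, 0, -1.194, -0.259], TCP at [208.915, -589.028, 256.312] pointing down, gripper open.
Joint ranges: [-3.14, 3.14], [-1.21, 2.06], [-1.07, 1.41], [-3.16, 2.05], [-2.99, -0.16], [-3.1, 3.1]. Speed limits (rad/s): [2.79, 2.79, 3.14, 3.14, 3.14, 3.14].

## Interface

Orientations are given as a unit quaternion [x, y, z, w].
In Python, from bench import read_state, get_image, job_done gives the robot as it stands.
- The arm moves only by the tool play_rows, never from a script. Its argument "series" is a list of rows, each a list of 6 numbers: the shift along the world's x, y, z in mm, then the turn, a rotation vector about the world's x, y, z in units of 6 degrees (1.0 is 6 degrees). A call has 1 to 20 rows; each row shifts and turns the commanded pose from where the row before left it; what a row does not reach is not made up. A row lasts 1/12 s, in which the tool goes at most 41.7 mm and 7.16 degrees, less where a joint would pass 70% of its speed; a pose out of reach is approached as far as the arm can. A call is refused whole if a number of a shift passes 41.7 or a number of a turn 1, either way. A call with a gripper value outside its range is refused whole. "gripper" is the opening, from 0 (shut) to 1 (fully open), set as the call begins (left out, the last holds). The fingers move at their own pace and stop on an object; the grip force is fixed at half the most. Time passes only in rows, so rows that do not move let the fingers close. It gives the time, the measured TCP pose, the force, the opening and the grip force at its end, in the units of the state.
- read_state(): the state, without advancing time (a new reading comes with each control period).
- get_image(name): name is "scene" or "top"; returns a dict with "image" (480x640x3 uint8, red, green, blue), "fx", "fy", "cx", "cy" (pixels), "eye" and "rotation" of the camera in the world. Camera axes: x right, y down, z forward; pixel columns grow to the right and rows downward; lengths in mm; the calibration is good to about 2 mm. A picture is of the moment at which its call begins. There is no depth.
- job_done(): hands the job in; it is judged then, once.
The state is a dict: "clock": time; "joints": joint angles; "joint_vel": joint speeds; "joint_efforts": joint torques, N m; "position": TCP position; "ee_rot": TCP orientation; "contact_force": force on the tool from outside, world axes, zero at the start; "wrist_torque": the same for the moment, N m; "gripper_width": finger opening in mm; "grasp_force": force on a finger pad.
Only numpy, scipy, OpenCV 4.12 (cv2) and the standard library are available. Lean on these libraries where they do the work, as an engineer would, in place of code of your own. Each camera call takes 0.05 s, during which the arm holds its last target. There are 200 camera calls.

## Task

Fit the loaf stop to the bread slicing board: take the stop with the straight T-shaped foot, lower its foot lengthwise through the board's slot until it rests on the bottom, then twist it a quarter turn so that the foot lies square across under both lips of the slot, and let go of it. Leave the stop with the round foot and the loaf as they are.

Things in the scene. Friction and masses are not known exactly. Their poses are not given: they have to be found in the camera images.
- t_stop: Loose stop to fit, 64 mm tall, 0.14 kg, upright on the table. Straight steel bar foot 68 long, 24 wide, 10 thick; round neck 24 across, 10 to 30 mm up; dark wooden grip block 40 long (parallel to the foot), 20 wide, 30 to 64 mm up. Origin: centre of the foot's underside; x along foot and grip (either way round alike), y across (pinch the grip along y), z up.
- slot (a point): Centre of the slot's mouth, in the top of a fixed wooden board 220 x 280 x 32 mm; x along the slot (either way alike), y across towards the loaf, z up. Slot: gap 130 long, 40 wide between aluminium lips 8 mm thick. Under them a channel 130 x 90 mm, ends closed, floor 24 mm below the mouth, where the foot turns freely (grip then starts 6 mm above the board). Board's centre: 70 mm off along +y.
- disc_stop: Bystander, loose, upright on the table: same neck, grip and height (64 mm) as the other stop but a round disc foot 64 mm across, 10 mm thick, which does not fit the slot. Origin: centre of its underside, x along the grip's length, z up.
- loaf: Bystander, loose: a baked brown loaf 190 mm long, 86 wide, 81 high, 0.6 kg, lying on the board parallel to the slot, its centre line about 145 mm from the slot's (slot's +y). Origin: centre of its underside, x along its length, z up.
Things that resemble listed ones, but are neither listed nor needed, are in the scene too. What is shaped like the t_stop but green or red is not meant.

How it is judged:
By the outcome, as a careful person would: the job done as asked, in the order asked, and still so for the second after the job is handed in, with the robot touching nothing.
It also fails if it takes over 38 s, if anything falls off the work surface, if the arm or the gripper's body presses on something with over 40 N, if the wrist force passes 120 N, or if a joint passes its speed limit or range.

## Working session

There is one attempt and no reset: what is moved stays moved. The work goes in short steps, Python scripts to look and compute and a tool call to move; the robot and the scene stay as the last step left them, time stands still between calls to the robot, and variables do not carry over. Pictures are saved under pics/ and viewed, at most 10 in all, crops included, and the job is handed in when it is done.

Besides the shell and the picture viewer there is one more tool, called as name(argument=value, ...) on one line, values as JSON. play_rows: Moves the arm, as the interface text tells. Its arguments: {"type":"object","properties":{"series":{"type":"array","items":{"type":"array","items":{"type":"number"}}},"gripper":{"type":"number"}},"required":["series"]}

```bash
mkdir -p pics; cat > h.py <<'E'
import numpy as np, cv2
from bench import read_state, get_image, job_done
def ray(c,u,v):
    d=np.array([(u-c["cx"])/c["fx"],(v-c["cy"])/c["fy"],1.0]); return np.array(c["eye"],float),np.array(c["rotation"])@d
def onz(c,u,v,z):
    e,d=ray(c,u,v); return e+d*(z-e[2])/d[2]
def proj(c,p):
    q=np.array(c["rotation"]).T@(np.array(p,float)-np.array(c["eye"])); return c["fx"]*q[0]/q[2]+c["cx"],c["fy"]*q[1]/q[2]+c["cy"]
def tri(a,ua,b,ub):
    e1,d1=ray(a,*ua);e2,d2=ray(b,*ub);d1/=np.linalg.norm(d1);d2/=np.linalg.norm(d2)
    s=np.linalg.lstsq(np.c_[d1,-d2],e2-e1,rcond=None)[0];p,q=e1+s[0]*d1,e2+s[1]*d2
    return (p+q)/2,np.linalg.norm(p-q)
E
python3 - <<'E'
from h import *
import pickle
for n in("scene","top"):
    c=get_image(n);pickle.dump(c,open(n+"0.pkl","wb"));cv2.imwrite(f"pics/{n}0.png",c["image"][...,::-1]);print(n,c["eye"],c["rotation"],c["fx"],c["cx"],c["cy"])
s=read_state();print(s)
E
```

```text
scene [815.09770973 404.58342807 607.00856588] [ 0.26931485  0.88539504 -0.35948011 -0.11966279] 481.83325041439656 310.0502039330941 239.56488935999724
top [ 324.85455678  -11.95380705 1050.11408123] [-0.65837389  0.74604388 -0.07380029  0.06720025] 578.432351140309 317.70620876457065 243.39074756810442
{'clock': 0.1, 'joints': array([-9.71422681e-01,  3.85474384e-01,  6.75136036e-03, -4.43348756e-04,
       -1.19404746e+00, -2.58606042e-01]), 'joint_vel': array([-0.00035344, -0.00141874,  0.00433521,  0.00017093,  0.00024689,
        0.00050062]), 'joint_efforts': array([-3.39385415e-04, -3.93319952e+01,  1.88929296e+01,  4.19797227e+00,
       -2.57839194e-03,  3.15853796e-06]), 'position': array([ 208.73695011, -588.59144558,  255.32854006]), 'ee_rot': array([-1.69479946e-01,  9.85533120e-01,  9.83341743e-04, -2.23201676e-04]), 'contact_force': array([-0.03521384,  0.74061352, -0.89084776]), 'wrist_torque': array([-0.02599014,  0.00034762, -0.02188615]), 'grasp_force': 0.0, 'gripper_width': 85.08491929804609}
```

View pics/scene0.png

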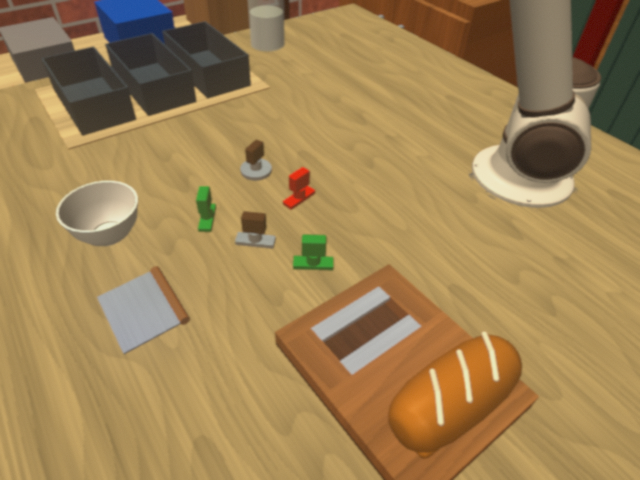

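View pics/top0.png

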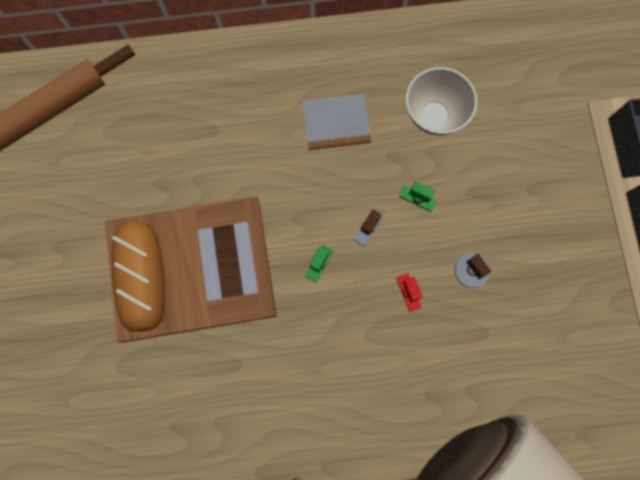

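The scene view shows the T-stop with brown grip at about (254,228), with the slot at (365,330) and the disc stop at (256,160). In the top view, the T-stop is at (370,226), the slot at (228,261) and the loaf at (137,275). I'll measure these now from enlarged crops.

```bash
sed -i '1a from scipy.spatial.transform import Rotation as R' h.py; sed -i 's/np.array(c\["rotation"\])/R.from_quat(c["rotation"]).as_matrix()/' h.py
python3 - <<'E'
from h import *
import pickle
S,T=[pickle.load(open(n+"0.pkl","rb")) for n in("scene","top")]
print(onz(T,370,226,0),onz(S,254,240,0),onz(T,228,261,32),onz(S,365,330,32))
a=cv2.resize(T["image"][195:255,340:400],(400,400),interpolation=0)
b=cv2.resize(S["image"][200:260,225:285],(400,400),interpolation=0)
cv2.imwrite("pics/c1.png",np.hstack([a,b])[...,::-1])
for n,c,(x0,x1,y0,y1) in(("S",S,(300,430,275,380)),("T",T,(190,265,210,310))):
    im=c["image"][y0:y1,x0:x1].astype(int);sat=im.max(2)-im.min(2)
    m=((sat<30)&(im.max(2)>110)).astype(np.uint8)
    cs=cv2.findContours(m,cv2.RETR_EXTERNAL,cv2.CHAIN_APPROX_NONE)[0]
    for k in cs:
        if cv2.contourArea(k)>200:
            q=cv2.approxPolyDP(k,6,True)[:,0]+[x0,y0]; print(n,cv2.contourArea(k),q.tolist(),[onz(c,*p,32)[:2].round(1).tolist() for p in q])
E
```

```text
[ 557.06695375 -135.9044731     0.        ] [ 552.97037057 -135.74818941    0.        ] [518.09839061 128.50150809  32.        ] [524.04627275 134.30970581  32.        ]
S 1349.0 [[419, 325], [406, 316], [341, 361], [352, 373]] [[454.1, 170.6], [459.0, 148.5], [582.0, 155.0], [580.6, 177.3]]
S 1248.0 [[388, 296], [376, 288], [312, 328], [324, 340]] [[456.9, 106.1], [462.1, 84.2], [584.7, 90.0], [582.0, 115.6]]
T 995.5 [[204, 228], [198, 235], [212, 300], [221, 295], [212, 230]] [[583.7, 165.9], [572.2, 177.7], [452.2, 163.0], [459.0, 146.5], [578.2, 151.9]]
T 980.0 [[233, 224], [248, 294], [257, 286], [248, 225]] [[584.6, 113.2], [454.9, 99.0], [467.0, 81.7], [579.3, 86.4]]
```

View pics/c1.png

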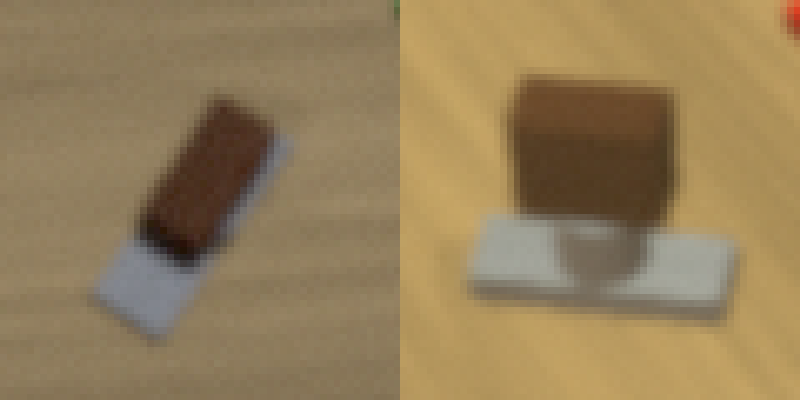

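The crop's left half (top view) shows the grip's top face with crop corners near (218,98), (275,132), (205,240) and (150,210). The right half (scene view) shows the grip top at (520,78), (672,92), (668,140), (512,128), and the foot top from (485,215) to (725,303).

```bash
python3 - <<'E'
from h import *
import pickle
S,T=[pickle.load(open(n+"0.pkl","rb")) for n in("scene","top")]
t=lambda u,v:(340+u/6.667-.5,195+v/6.667-.5)
s=lambda u,v:(225+(u-400)/6.667-.5,200+v/6.667-.5)
tc=[t(218,98),t(275,132),t(205,240),t(150,210)]; sc=[s(512,128),s(520,78),s(672,92),s(668,140)]
g,e=tri(T,np.mean(tc,0),S,np.mean(sc,0)); print("grip top",g.round(1),e.round(1))
# which scene corner matches which top corner: print at z=64
for n,c,q in(("T",T,tc),("S",S,sc)): print(n,[onz(c,*p,64)[:2].round(1).tolist() for p in q],np.mean([onz(c,*p,64) for p in q],0).round(1))
print("foot S",[onz(S,*s(*p),10)[:2].round(1).tolist() for p in((485,215),(738,240),(725,303),(470,282))])
print("foot T",[onz(T,*t(*p),10)[:2].round(1).tolist() for p in((92,295),(160,340),(292,145))])
L={}
for n,c,(x0,x1,y0,y1) in(("S",S,(300,430,275,380)),("T",T,(190,265,210,310))):
    im=c["image"][y0:y1,x0:x1].astype(int);sat=im.max(2)-im.min(2)
    m=((sat<30)&(im.max(2)>110)).astype(np.uint8)
    k,lab,st,ce=cv2.connectedComponentsWithStats(m)
    L[n]=[];al=[]
    for i in range(1,k):
        if st[i,4]>200:
            v,u=np.where(lab==i);v+=y0;u+=x0;al+=[onz(c,a,b,32)[:2] for a,b in zip(u,v)]
            P=np.float32([onz(c,a,b,32)[:2] for a,b in zip(u,v)]);d=np.linalg.eigh(np.cov(P.T))[1][:,1]
            L[n].append((u.mean(),v.mean()));print(n,"lip",P.mean(0).round(1),"ang",np.degrees(np.arctan2(d[1],d[0])).round(2)%180,cv2.minAreaRect(P))
    print(n,"all",cv2.minAreaRect(np.float32(al)))
for a in L["T"]:
  for b in L["S"]: print("lip tri",*tri(T,a,S,b))
E
```

```text
grip top [ 553.1 -131.7   61.1] 2.3
T [[572.5, -136.5], [561.5, -150.1], [534.9, -127.6], [544.7, -114.5]] [ 553.4 -132.2   64. ]
S [[573.7, -133.0], [563.3, -148.0], [534.0, -122.8], [543.8, -108.2]] [ 553.7 -128.    64. ]
foot S [[571.8, -160.7], [520.9, -116.2], [535.6, -98.4], [586.8, -141.0]]
foot T [[534.9, -100.9], [520.0, -117.7], [570.1, -161.8]]
S lip [523.4 100.4] ang 2.4099999999999966 ((520.7459106445312, 100.20399475097656), (127.91397857666016, 27.149009704589844), 2.399505138397217)
S lip [521.1 162.7] ang 2.1699999999999875 ((518.1913452148438, 162.53021240234375), (128.0907745361328, 25.33440399169922), 2.1485579013824463)
S all ((519.5166625976562, 130.86151123046875), (128.0674591064453, 88.51318359375), 2.399505138397217)
T lip [519.7  97.1] ang 2.4099999999999966 ((520.726806640625, 97.17961120605469), (131.49488830566406, 26.570547103881836), 2.421630382537842)
T lip [516.9 162.3] ang 2.530000000000001 ((518.0411987304688, 162.3839111328125), (131.56085205078125, 26.607572555541992), 2.534893751144409)
T all ((519.38037109375, 129.71292114257812), (131.5403594970703, 91.78172302246094), 2.3337109088897705)
lip tri [520.83448921  97.49696827  25.86149909] 0.7928721496115108
lip tri [512.93421306 122.39925693 -14.99667117] 50.87756172661982
lip tri [526.73607135 138.44039202  70.98685582] 48.87289559114178
lip tri [518.55037647 161.92481289  27.21020578] 3.028255479032939
```

play_rows(series=[[21.5,28.7,-6,0,0,-0.6],[21.5,28.7,-6,0,0,-0.6],[21.5,28.7,-6,0,0,-0.6],[21.5,28.7,-6,0,0,-0.6],[21.5,28.7,-6,0,0,-0.6],[21.5,28.7,-6,0,0,-0.6],[21.5,28.7,-6,0,0,-0.6],[21.5,28.7,-6,0,0,-0.6],[21.5,28.7,-6,0,0,-0.6],[21.5,28.7,-6,0,0,-0.6],[21.5,28.7,-6,0,0,-0.6],[21.5,28.7,-6,0,0,-0.6],[21.5,28.7,-6,0,0,-0.6],[21.5,28.7,-6,0,0,-0.6],[21.5,28.7,-6,0,0,-0.6],[21.5,28.7,-6,0,0,-0.6],[0,0,0,0,0,-0.5],[0,0,0,0,0,0],[0,0,0,0,0,0]], gripper=0.65)

```text
clock: 1.68
position: [552.5, -129.6, 159.7]
ee_rot: [0.35, 0.937, -0.0, -0.001]
contact_force: [-0.9, 0.5, 0.5]
gripper_width: 55.2
grasp_force: 0.0
```

```bash
cat >> h.py <<'E'
def st():
    s=read_state();m=R.from_quat(s["ee_rot"]).as_matrix()
    print("t",round(s["clock"],2),"p",s["position"].round(1),"yaw y",np.degrees(np.arctan2(m[1,1],m[0,1])).round(1),"z",m[:,2].round(3),"j",s["joints"].round(2),"F",s["contact_force"].round(1),"w",round(s["gripper_width"],1),"g",round(s["grasp_force"],1))
E
python3 -c "from h import *;st()"
```

```text
t 1.68 p [ 552.5 -129.6  159.7] yaw y 49.0 z [-0.002  0.    -1.   ] j [ 0.05  0.38 -0.27 -0.   -0.93 -2.34] F [-0.9  0.5  0.5] w 55.2 g 0.0
```

play_rows(series=[[0.5,-0.5,-25,0,0,0],[0,0,-25,0,0,0],[0,0,-22,0,0,0],[0,0,-18,0,0,0],[0,0,-12,0,0,0],[0,0,0,0,0,0],[0,0,0,0,0,0]])

```text
clock: 2.27
position: [552.7, -131.3, 58.2]
ee_rot: [0.351, 0.936, -0.0, -0.001]
contact_force: [0.3, -0.9, 0.6]
gripper_width: 55.7
grasp_force: 0.0
```

```bash
python3 - <<'E'
from h import *
st();c=get_image("scene");cv2.imwrite("pics/g1.png",cv2.resize(c["image"][150:290,170:340],None,fx=4,fy=4)[...,::-1])
E
```

```text
t 2.27 p [ 552.7 -131.3   58.2] yaw y 48.9 z [-0.001 -0.    -1.   ] j [ 0.05  0.51 -0.37  0.   -0.7  -2.34] F [ 0.3 -0.9  0.6] w 55.7 g 0.0
```

View pics/g1.png

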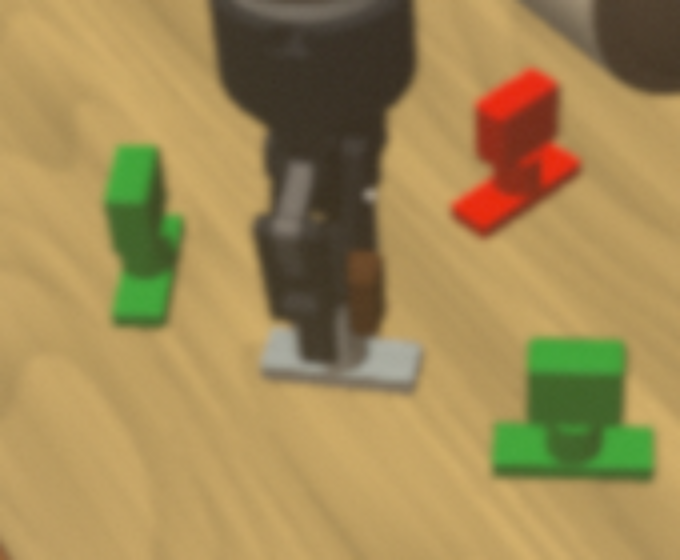

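The picture shows the fingers straddling the grip at (345,290), about centred. I'll close the gripper.

play_rows(series=[[0,0,0,0,0,0],[0,0,0,0,0,0],[0,0,0,0,0,0],[0,0,0,0,0,0],[0,0,0,0,0,0],[0,0,0,0,0,0],[0,0,0,0,0,0],[0,0,0,0,0,0]], gripper=0)

```text
clock: 2.98
position: [553.9, -130.3, 59.4]
ee_rot: [0.351, 0.937, 0.0, 0.001]
contact_force: [-2.3, 0.1, 5.5]
gripper_width: 18.6
grasp_force: 58.9
```

```bash
python3 -c "from h import *;st()"
```

```text
t 2.98 p [ 553.9 -130.3   59.4] yaw y 49.0 z [ 0.001 -0.    -1.   ] j [ 0.05  0.51 -0.36  0.   -0.7  -2.34] F [-2.3  0.1  5.5] w 18.6 g 58.9
```

play_rows(series=[[0,0,8,0,0,0],[0,0,20,0,0,0],[0,0,25,0,0,0],[0,0,25,0,0,0],[0,0,12,0,0,0],[-3.5,26,0,0,0,0.72],[-3.5,26,0,0,0,0.72],[-3.5,26,0,0,0,0.72],[-3.5,26,0,0,0,0.72],[-3.5,26,0,0,0,0.72],[-3.5,26,0,0,0,0.72],[-3.5,26,0,0,0,0.72],[-3.5,26,0,0,0,0.72],[-3.5,26,0,0,0,0.72],[-3.5,26,0,0,0,0.72],[0,0,0,0,0,0],[0,0,0,0,0,0],[0,0,0,0,0,0],[0,0,0,0,0,0]])

```text
clock: 4.57
position: [518.2, 128.8, 148.1]
ee_rot: [-0.018, 1.0, -0.0, -0.0]
contact_force: [0.0, -0.3, -1.5]
gripper_width: 19.5
grasp_force: 58.9
```

```bash
python3 - <<'E'
from h import *
st();c=get_image("scene");cv2.imwrite("pics/g2.png",cv2.resize(c["image"][190:390,260:460],None,fx=3,fy=3)[...,::-1])
E
```

```text
t 4.57 p [518.2 128.8 148.1] yaw y 92.0 z [-0.001 -0.    -1.   ] j [ 0.55  0.34 -0.36 -0.   -0.87 -2.08] F [ 0.  -0.3 -1.5] w 19.5 g 58.9
```

View pics/g2.png

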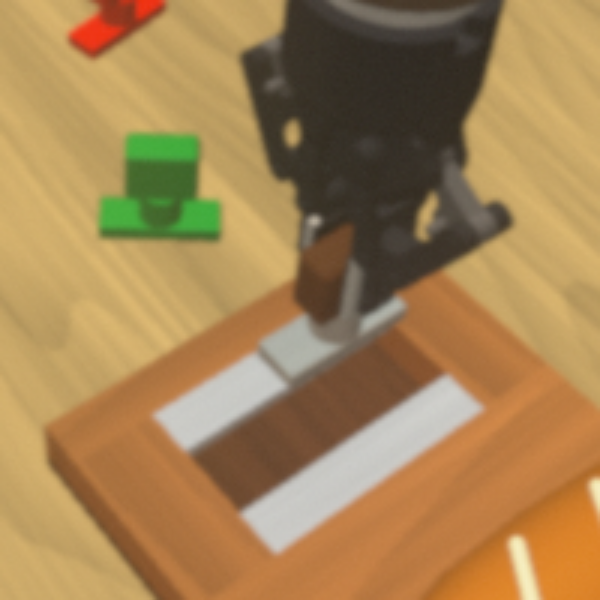

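The view shows the foot level above the slot. Its top corners are at crop pixels (260,348), (290,375) and (405,305), and the lips are visible below. I'll check where the foot sits relative to the slot.

```bash
python3 - <<'E'
from h import *
import pickle
S=pickle.load(open("scene0.pkl","rb"))
for p in((260,348),(290,375),(405,302)): print(onz(S,260+p[0]/3-.5,190+p[1]/3-.5,99).round(1))
f=np.radians(2.0)
for a,b in((34,-12),(34,12),(-34,12)):
    x=518.2+a*np.cos(f)-b*np.sin(f);y=128.8+a*np.sin(f)+b*np.cos(f);u=proj(S,(x,y,99));print("pred",[(u[0]-260+.5)*3,(u[1]-190+.5)*3],x,y)
E
```

```text
[554.7 122.5  99. ]
[552.6 141.1  99. ]
[484.8 138.2  99. ]
pred [np.float64(257.4306347712254), np.float64(338.88381693631004)] 552.5980820790793 117.9938929636559
pred [np.float64(292.853245151238), np.float64(375.5971902787328)] 551.7604941582193 141.9792728121142
pred [np.float64(408.8163469234416), np.float64(303.13936720011685)] 483.80191792092074 139.60610703634413
```

play_rows(series=[[1,1.2,-12,0,0,0.05],[0,0,-16,0,0,0],[0,0,-10,0,0,0],[0,0,-8,0,0,0],[0,0,-8,0,0,0],[0,0,-8,0,0,0],[0,0,-8,0,0,0],[0,0,-3,0,0,0],[0,0,-2,0,0,0],[0,0,-2,0,0,0],[0,0,0,0,0,0],[0,0,0,0,0,0],[0,0,0,0,0,0]])

```text
clock: 5.7
position: [519.7, 131.0, 71.7]
ee_rot: [-0.021, 1.0, 0.0, 0.0]
contact_force: [0.5, -0.4, -0.9]
gripper_width: 18.9
grasp_force: 58.9
```

```bash
python3 -c "from h import *;st()"
```

```text
t 5.7 p [519.7 131.   71.7] yaw y 92.4 z [ 0.001  0.    -1.   ] j [ 0.55  0.45 -0.44  0.   -0.69 -2.08] F [ 0.5 -0.4 -0.9] w 18.9 g 58.9
```

Bottom is expected at about 67, so I'll step down to contact.

play_rows(series=[[0,0,-2,0,0,0],[0,0,-1,0,0,0],[0,0,-0.7,0,0,0],[0,0,0,0,0,0],[0,0,0,0,0,0]])

```text
clock: 6.12
position: [519.4, 130.9, 67.6]
ee_rot: [-0.021, 1.0, 0.0, -0.0]
contact_force: [-1.3, -0.9, -0.1]
gripper_width: 19.3
grasp_force: 59.0
```

play_rows(series=[[0,0,-0.7,0,0,0],[0,0,0,0,0,0],[0,0,0,0,0,0]])

```text
clock: 6.37
position: [519.5, 130.9, 67.4]
ee_rot: [-0.021, 1.0, 0.0, 0.0]
contact_force: [-1.5, -1.0, 3.5]
gripper_width: 19.3
grasp_force: 59.5
```

play_rows(series=[[0,0,-0.7,0,0,0],[0,0,0,0,0,0],[0,0,0,0,0,0]])

```text
clock: 6.62
position: [519.4, 130.9, 67.3]
ee_rot: [-0.021, 1.0, -0.0, 0.0]
contact_force: [-4.3, -0.7, 8.9]
gripper_width: 19.5
grasp_force: 60.3
```

play_rows(series=[[0,0,0.6,0,0,0.5],[0,0,0,0,0,0.9],[0,0,0,0,0,0.9],[0,0,0,0,0,0.9],[0,0,0,0,0,0.9],[0,0,0,0,0,0.9],[0,0,0,0,0,0.9],[0,0,0,0,0,0.9],[0,0,0,0,0,0.9],[0,0,0,0,0,0.9],[0,0,0,0,0,0.9],[0,0,0,0,0,0.9],[0,0,0,0,0,0.9],[0,0,0,0,0,0.9],[0,0,0,0,0,0.9],[0,0,0,0,0,0.9],[0,0,0,0,0,0.9],[0,0,0,0,0,0.1],[0,0,0,0,0,0],[0,0,0,0,0,0]])

```text
clock: 8.28
position: [520.4, 131.5, 67.4]
ee_rot: [0.721, -0.692, 0.0, -0.001]
contact_force: [1.4, 1.7, 3.5]
gripper_width: 18.9
grasp_force: 59.6
```

```bash
python3 - <<'E'
from h import *
st();c=get_image("scene");cv2.imwrite("pics/g3.png",cv2.resize(c["image"][190:390,260:460],None,fx=3,fy=3)[...,::-1])
E
```

```text
t 8.28 p [520.4 131.5  67.4] yaw y -177.6 z [ 0.002  0.001 -1.   ] j [ 0.55  0.45 -0.44  0.   -0.68 -0.51] F [1.4 1.7 3.5] w 18.9 g 59.6
```

View pics/g3.png

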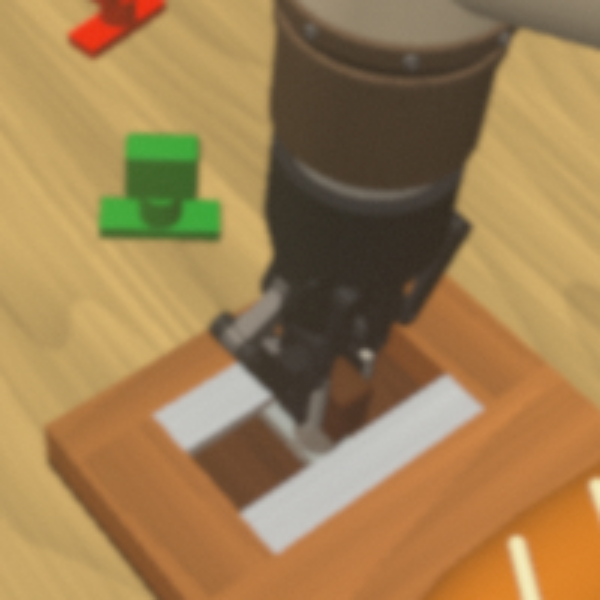

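The foot lies across under both lips, visible at about (300,440). I'll release the grip and retreat upwards.

play_rows(series=[[0,0,0,0,0,0],[0,0,0,0,0,0],[0,0,0,0,0,0],[0,0,0,0,0,0],[0,0,0,0,0,0],[0,0,0,0,0,0],[0,0,5,0,0,0],[0,0,15,0,0,0],[0,0,25,0,0,0],[0,0,30,0,0,0],[0,0,30,0,0,0],[0,0,25,0,0,0],[-10,-30,10,0,0,0],[-10,-35,0,0,0,0],[-10,-35,0,0,0,0],[-10,-35,0,0,0,0],[-10,-35,0,0,0,0],[0,0,0,0,0,0],[0,0,0,0,0,0]], gripper=0.6)

```text
clock: 9.92
position: [468.8, -40.7, 207.4]
ee_rot: [0.721, -0.693, 0.0, -0.0]
contact_force: [0.0, -0.1, 0.1]
gripper_width: 51.7
grasp_force: 0.0
```

```bash
python3 - <<'E'
from h import *
st();c=get_image("scene");t=get_image("top")
cv2.imwrite("pics/g4.png",np.hstack([cv2.resize(c["image"][260:400,290:440],(400,373)),cv2.resize(t["image"][195:335,170:320],(400,373))])[...,::-1])
E
```

```text
t 9.92 p [468.8 -40.7 207.4] yaw y -177.8 z [ 0.001  0.    -1.   ] j [ 0.26  0.17 -0.43  0.   -0.97 -0.22] F [ 0.  -0.1  0.1] w 51.7 g 0.0
```

View pics/g4.png

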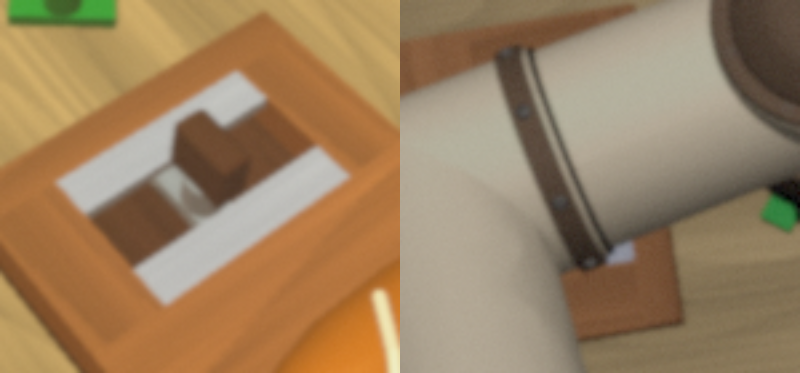

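The stop stands in the slot with its foot across. The grip's long top edge runs from about (207,110) to (248,163), and the foot's left edge from (152,178) to (195,228). I'll check that it is square.

```bash
python3 - <<'E'
from h import *
import pickle
S=pickle.load(open("scene0.pkl","rb"))
f=lambda p,z:onz(S,290+p[0]/2.667-.5,260+p[1]/2.667-.5,z)
for a,b,z in(((207,110),(248,163),72),((152,178),(195,228),18),((176,122),(175,150),72)):
    A,B=f(a,z),f(b,z);d=B-A;print(A.round(1),B.round(1),np.degrees(np.arctan2(d[1],d[0])).round(1),np.linalg.norm(d).round(1))
E
```

```text
[511.6 117.1  72. ] [515.3 154.5  72. ] 84.2 37.5
[535.4 107.7  18. ] [535.6 145.5  18. ] 89.8 37.8
[529.8 114.3  72. ] [541.1 127.9  72. ] 50.3 17.6
```

```bash
python3 - <<'E'
from h import *
c=get_image("scene");cv2.imwrite("pics/g5.png",cv2.resize(c["image"][295:350,340:395],(550,550),interpolation=cv2.INTER_CUBIC)[...,::-1])
f=np.radians(92.4);a=np.array([np.cos(f),np.sin(f)]);b=np.array([-a[1],a[0]])
for z,l,w in((72,20,10),(38,20,10),(18,34,12)):
    print(z,[[int((k+.5)*10) for k in (lambda u:(u[0]-340,u[1]-295))(proj(c,[*(np.array([520,130.8])+s*l*a+t*w*b),z]))] for s,t in((1,1),(1,-1),(-1,-1),(-1,1))])
E
```

```text
72 [[445, 219], [334, 291], [140, 95], [249, 27]]
38 [[414, 361], [307, 433], [120, 239], [226, 172]]
18 [[474, 502], [347, 589], [38, 261], [162, 183]]
```

View pics/g5.png

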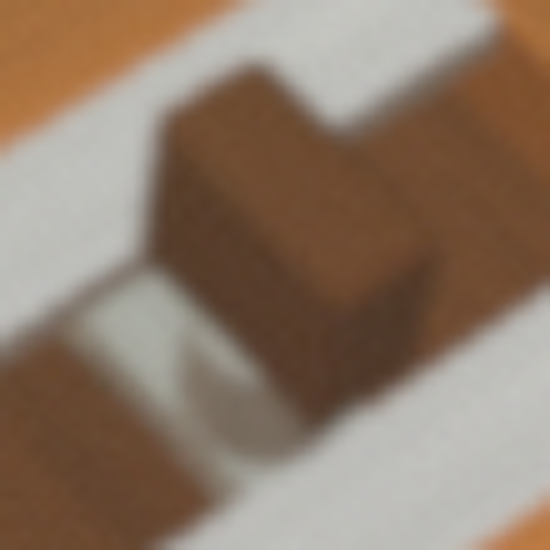

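The grip's top corners are at about (260,65), (160,120), (335,305) and (435,250). Its long edge runs within 2° of the prediction for a square foot, and the foot goes under both lips.

```bash
python3 -c "from h import *;print(job_done())"
```

```text
the job is handed in; nothing more can be done
None
```

The loaf stop with the straight foot is in the slot: it rests on the bottom, is turned a quarter turn (within about 2° of square) so the foot sits under both lips, and has been let go; the job was handed in after about 10 s of robot time.

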